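# Pop the drill-bit case and push its lid open

## Task

Press the release tab on the front of the drill-bit case so that its spring-loaded lid jumps up, then push the lid over until it stands fully open by itself, and take the hand away. Do it with the fingertips or the outside of the fingers only: grip and lift nothing, and leave the oil can, the screw jar, the bearing and the screwdriver around the case where they are.

Things in the scene. Friction and masses are not known exactly. Their poses are not given: they have to be found in the camera images.
- case: Drill-bit case: grey plastic box 115 deep (x) x 160 wide (y) x 45 mm high, screwed to the bench, immovable, with a dark lid (its top 60 mm above the bench when shut). Origin: centre of the underside, on the bench. x points from the front (release tab) to the back (lid hinge), y along the hinge, z up. A screwed ear stands out 21 mm on each side, 5 mm high.
- tab_pad (a point): Centre of the release tab's top face: black ribbed pad 32 deep (x) x 46 wide (y) x 6 mm thick at the middle of the case's front, 80 mm before its origin, 37 mm above the bench, free below. It rocks on an axle along y, 23 mm nearer the case and 11 mm lower. Pressed down: 2 N to start, 5 N at the stop, where it has sunk 6 mm. A latch hook behind it reaches up to 53 mm.
- tab (a joint): Turn of the release tab in rad: 0 at rest, up to 0.25 at its stop. The latch lets go of the lid before 0.2. It springs back when let go.
- lid (a joint): Opening of the lid in rad: 0 shut and latched, 1.9 at its stop, leaning back past upright. Once unlatched, a spring pin lifts it to about 0.6 within half a second and it rests there. Pushing it on takes under 1 N at the edge; let go before upright (about 1.5) it sinks back to 0.6, past upright it sinks slowly back to the stop by its own weight.
- lid_hinge (a point): Middle of the lid's hinge axis, fixed on the case: 55 mm behind the case's origin and 46 mm above the bench; the axis runs along the case's y.
- lid_edge (a point): Middle of the lid's front edge (half-way up its 14 mm thick front rim), 110 mm from the hinge axis; it moves with the lid. The lid is 156 mm wide (y). With the lid sprung up to 0.6 the edge stands about 115 mm above the bench and may be pushed back from the front.
- oil_can: Upright grey can, diameter 56, height 110 mm, loose; origin at the centre of its underside. Leave alone.
- screw_jar: Upright jar with a metal cap, diameter 60, height 75 mm, loose; origin at the centre of its underside. Leave alone.
- bearing: Steel bearing ring lying flat, outer diameter 62, bore 30, height 18 mm, loose; origin at the centre of its underside. Leave alone.
- driver: Screwdriver with a wooden handle, 190 mm long, lying flat across behind the case, parallel to the hinge within 0.3 rad, handle diameter under 35 mm, loose; its length is along its own x axis. Leave alone.
Things that resemble listed ones, but are neither listed nor needed, are in the scene too. Several things look just like the case: the one meant starts farthest to the robot's left.

How it is judged:
By the outcome, as a careful person would: the job done as asked, in the order asked, and still so for the second after the job is handed in, with the robot touching nothing.
It also fails if it takes over 45 s, if anything falls off the work surface, if the arm or the gripper's body presses on something with over 40 N, if the wrist force passes 120 N, or if a joint passes its speed limit or range.

## Robot

A 6-joint arm with a two-finger parallel gripper is mounted at the origin on the work surface. World frame = base frame: x ahead of the robot, y to its left, z up, the work surface at z = 0. Lengths are in mm, angles in rad, forces in N, time in s.
With the tool pointing down it reaches from about 250 to 725 mm from the base axis. Payload 9.7 kg.
Tool frame: the origin (TCP) lies between the finger pads; the fingertips stand 19 mm ahead of it and the grasp point (between the pads) is the TCP; z points along the fingers, y is the direction in which the jaws open and shut (so a half turn about z gives the same grasp; the last joint's range is limited). The gripper opens to 85 mm and grips with 20 to 120 N. Pads are 22 mm wide; open, the fingers measure 114 mm over their backs; the gripper's body (76 mm by 85 mm) begins 54 mm behind the grasp point. The pads swing forward as they close: fully open they stand 13 mm farther back than shut.
Start: joints at [1.288, 0.087, 0.176, 1.66, 0, 1.571], TCP at [153.472, 528.151, 250.284] pointing down, gripper open.
Joint ranges: [-3.13, 3.13], [-0.85, 1.81], [-1.15, 1.24], [-2.2, 2.28], [-1.44, 1.52], [-3.14, 3.14]. Speed limits (rad/s): [2.22, 2.22, 2.57, 3.14, 3.14, 3.14].

## Interface

Orientations are given as a unit quaternion [w, x, y, z].
In Python, from workcell import ctrl gives the robot as it stands.
- The arm moves only by the tool arm_command, never from a script. Its argument "plan" is one flat list of numbers, 7 for each row, row after row: the turn, a rotation vector about the tool's x, y, z in degrees, then the shift along the tool's x, y, z in m, then the opening, from 0 (shut) to 1 (fully open). A call has 1 to 12 rows; each row is the pose to reach, as a shift and turn from the pose measured when the call began, along the tool's axes at that moment; what a row does not reach only later rows make up. A row lasts 1/10 s, in which the tool goes at most 50 mm and 8.59 degrees, less where a joint would pass 70% of its speed; a pose out of reach is approached as far as the arm can. A call with a gripper value outside its range is refused whole. The fingers move at their own pace and stop on an object; "grip_force" is the grip in N (left out, the last holds). Time passes only in rows, so rows that repeat a pose let the fingers close. It gives the time, the measured TCP pose, the force and the opening at its end, in the units of the state.
- ctrl.read_state(): the state, without advancing time (a new reading comes with each control period).
- ctrl.capture(name): name is "scene" or "top" or "wrist"; returns a dict with "pixels" (420x560x3 uint8, red, green, blue), "mtx" (3x3 intrinsics, pixels), "rvec" (rotation vector, rad) and "tvec" (3), from world to camera coordinates, as OpenCV has them; the wrist camera has in their place "T_tool_cam" (4x4, takes a point from camera to tool coordinates, whose origin is the TCP and whose axes are the flange's). Camera axes: x right, y down, z forward; pixel columns grow to the right and rows downward; lengths in mm; the calibration is good to about 2 mm. A picture is of the moment at which its call begins: read the wrist's pose just before it. There is no depth.
- ctrl.finish_job(): hands the job in, once; it reports no verdict.
The state is a dict: "time_s": time; "joint_positions": joint angles; "joint_vel": joint speeds; "tau": joint torques, N m; "position": TCP position; "tool_rot": TCP orientation; "contact_force": force on the tool from outside, world axes, zero at the start; "torque": the same for the moment, N m; "width": finger opening in mm.
Only numpy, scipy, OpenCV 4.12 (cv2) and the standard library are available. Lean on these libraries where they do the work, as an engineer would, in place of code of your own. Each camera call takes 0.05 s, during which the arm holds its last target. There are 200 camera calls.

## Working session

There is one attempt and no reset: what is moved stays moved. The work goes in short steps, Python scripts to look and compute and a tool call to move; the robot and the scene stay as the last step left them, time stands still between calls to the robot, and variables do not carry over. Pictures are saved under pics/ and viewed, about 8 in all and at most 12, crops included, and the job is handed in when it is done.

Besides the shell and the picture viewer there is one more tool, called after "Request:" by a JSON object that holds its "fn" and its "kwargs". arm_command: Moves the arm, as the interface text tells. Its arguments: {"type":"object","properties":{"plan":{"type":"array","items":{"type":"number"}},"grip_force":{"type":"number"}},"required":["plan"]}

```bash
mkdir -p pics; cat > h.py <<'E'
import numpy as np,cv2
from workcell import ctrl
from scipy.spatial.transform import Rotation as R
def ray(c,uv,z):
    K=np.array(c["mtx"]);Rm=cv2.Rodrigues(np.array(c["rvec"],float))[0];t=np.array(c["tvec"],float).ravel()
    d=Rm.T@np.linalg.inv(K)@np.array([uv[0],uv[1],1.]);o=-Rm.T@t
    return o+d*(z-o[2])/d[2]
def proj(c,p):
    return cv2.projectPoints(np.array(p,float).reshape(-1,3),np.array(c["rvec"],float),np.array(c["tvec"],float),np.array(c["mtx"]),None)[0].reshape(-1,2)
def save(c,n): cv2.imwrite("pics/"+n+".png",c["pixels"][:,:,::-1])
E
python3 - <<'E'
from h import *
import pickle
s=ctrl.read_state();print(s)
a=ctrl.capture("scene");b=ctrl.capture("top")
pickle.dump((a,b),open("c0.pkl","wb"))
save(a,"s0");save(b,"t0")
for c in(a,b): print(ray(c,(0,0),0),ray(c,(559,0),0),ray(c,(0,419),0),ray(c,(559,419),0))
E
```

```text
{'time_s': 0.0, 'joint_positions': array([1.28796887e+00, 8.74895544e-02, 1.75128880e-01, 1.65977418e+00,
       1.49911704e-05, 1.57079235e+00]), 'joint_vel': array([-0.00118253, -0.00103226,  0.00075915, -0.00095411, -0.0004872 ,
        0.00120113]), 'tau': array([ 1.15487715e-04, -5.20388103e+01,  4.64801967e+01,  1.64836604e-02,
        1.74820907e-04, -2.49006938e-06]), 'position': array([153.43197952, 527.96485599, 249.56413608]), 'tool_rot': array([-1.01749867e-04,  1.40940876e-01,  9.90017788e-01, -6.61525169e-04]), 'contact_force': array([ 0.35451896, -0.09135905,  0.37384263]), 'torque': array([0.02513139, 0.0117293 , 0.0418884 ]), 'width': 85.29947773931475}
[-2.36253624e+03  1.52675908e+03 -1.13686838e-13] [1115.24052007 3207.6748309     0.        ] [ 372.01715322 -590.52318711    0.        ] [1110.27626399 -229.83662948    0.        ]
[1040.20793954  596.71495703    0.        ] [1017.43832923 -711.16397767    0.        ] [ 99.90005803 577.13293278   0.        ] [  60.80051047 -639.05427901    0.        ]
```

View pics/t0.png

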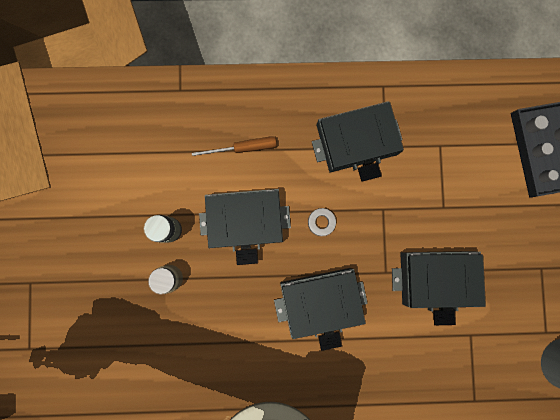

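View pics/s0.png

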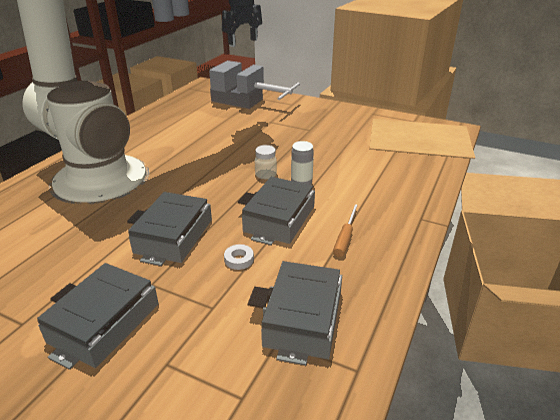

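The top view shows the meant case (the leftmost one) at about (245,218), with its tab at (247,256). The can and jar stand to its left at (160,228) and (163,281), the bearing to its right at (322,222), and the driver behind at (235,147). The scene view agrees.

```bash
python3 - <<'E'
from h import *
import pickle
a,b=pickle.load(open("c0.pkl","rb"))
im=b["pixels"].astype(int);g=im.max(2)
sub=np.zeros(g.shape,np.uint8);sub[180:275,195:300]=1
x=cv2.resize(b["pixels"][175:275,140:345,::-1],None,fx=3.9,fy=3.9,interpolation=cv2.INTER_NEAREST);cv2.imwrite("pics/t0c.png",x)
m=((g<30)&(sub>0)).astype(np.uint8)
n,l,s,c=cv2.connectedComponentsWithStats(m)
for i in range(1,n):
    if s[i,4]>60: print(s[i],c[i],ray(b,c[i],37))
m=((g<90)&(im[:,:,0]-im[:,:,2]<12)&(sub>0)).astype(np.uint8);m[246:]=0
m=cv2.morphologyEx(m,cv2.MORPH_OPEN,np.ones((5,5)))
cn=max(cv2.findContours(m,0,2)[0],key=cv2.contourArea);r=cv2.minAreaRect(cn)
for p in cv2.boxPoints(r): print(p,ray(b,p,60).round(1))
print(r,ray(b,r[0],60))
for y in range(180,270,4): print(y,[tuple(im[y,x]) for x in (225,247,270)])
E
```

```text
[236 249  22  15 190] [247.74210526 255.14736842] [438.12613073  34.33912498  37.        ]
[203.60744 195.49129] [566.7 123.7  60. ]
[284.53485 188.92961] [576.5 -47.8  60. ]
[288.81934 241.77141] [464.5 -53.8  60. ]
[207.8919  248.33308] [455.2 116.3  60. ]
((246.21337890625, 218.63134765625), (53.01520538330078, 81.19300842285156), 85.36454010009766) [515.46656351  34.73867316  60.        ]
180 [(np.int64(173), np.int64(119), np.int64(64)), (np.int64(170), np.int64(118), np.int64(66)), (np.int64(162), np.int64(109), np.int64(59))]
184 [(np.int64(170), np.int64(117), np.int64(63)), (np.int64(167), np.int64(115), np.int64(63)), (np.int64(161), np.int64(111), np.int64(60))]
188 [(np.int64(183), np.int64(128), np.int64(69)), (np.int64(183), np.int64(126), np.int64(69)), (np.int64(106), np.int64(68), np.int64(33))]
192 [(np.int64(98), np.int64(59), np.int64(26)), (np.int64(80), np.int64(84), np.int64(79)), (np.int64(54), np.int64(59), np.int64(55))]
196 [(np.int64(66), np.int64(70), np.int64(67)), (np.int64(61), np.int64(67), np.int64(63)), (np.int64(62), np.int64(67), np.int64(64))]
20
[... 1787 characters left out ...]
2 [(np.int64(135), np.int64(92), np.int64(50)), (np.int64(30), np.int64(32), np.int64(30)), (np.int64(137), np.int64(93), np.int64(50))]
256 [(np.int64(145), np.int64(100), np.int64(54)), (np.int64(27), np.int64(28), np.int64(28)), (np.int64(143), np.int64(98), np.int64(52))]
260 [(np.int64(152), np.int64(105), np.int64(57)), (np.int64(29), np.int64(27), np.int64(28)), (np.int64(152), np.int64(105), np.int64(59))]
264 [(np.int64(155), np.int64(106), np.int64(58)), (np.int64(99), np.int64(65), np.int64(37)), (np.int64(145), np.int64(97), np.int64(53))]
268 [(np.int64(153), np.int64(105), np.int64(56)), (np.int64(149), np.int64(101), np.int64(55)), (np.int64(147), np.int64(102), np.int64(54))]
```

View pics/t0c.png

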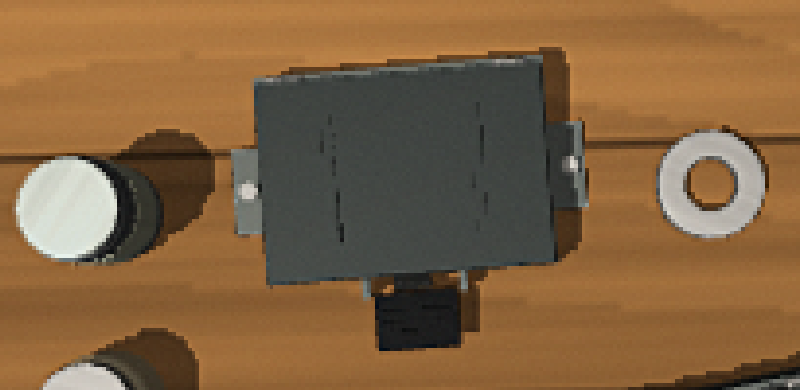

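```bash
cat >> h.py <<'E'
def move(target,yaw):
    s=ctrl.read_state();q=np.array(s["tool_rot"]);R0=R.from_quat([q[1],q[2],q[3],q[0]])
    T=R.from_matrix(np.array([[-np.cos(yaw),-np.sin(yaw),0],[-np.sin(yaw),np.cos(yaw),0],[0,0,-1]]).T.T)
    print("turn",(R0.inv()*T).as_rotvec(degrees=True).round(2),"shift",(R0.inv().apply(np.array(target)-s["position"])/1000).round(4),"t",s["time_s"],s["position"].round(1),s["contact_force"].round(1))
def C(x,y=0,z=0,o=(517,39),yaw=.06):
    return np.array([o[0]+x*np.cos(yaw)-y*np.sin(yaw),o[1]+x*np.sin(yaw)+y*np.cos(yaw),z])
E
sed -i 's/\.T\.T)/)/' h.py
python3 - <<'E'
from h import *
M=np.array([[-np.cos(.06),np.sin(-.06),0],[-np.sin(.06),np.cos(.06),0],[0,0,-1]]);print(np.linalg.det(M),M@M.T)
move(C(-100,0,200),.06)
E
```

```text
1.0 [[1.00000000e+00 3.22038677e-18 0.00000000e+00]
 [3.22038677e-18 1.00000000e+00 0.00000000e+00]
 [0.00000000e+00 0.00000000e+00 1.00000000e+00]]
turn [-6.000e-02 -1.000e-02 -1.964e+01] shift [-0.3914 -0.4017  0.0501] t 0.1 [153.4 528.  249.7] [-0.1  0.5 -0.5]
```

Request:
{"fn": "arm_command", "kwargs": {"plan": [0, 0, -4, -0.032, -0.033, 0, 0, 0, 0, -8, -0.065, -0.067, 0, 0, 0, 0, -12, -0.098, -0.1, 0, 0, 0, 0, -16, -0.13, -0.134, 0, 0, 0, 0, -19.6, -0.163, -0.167, 0.01, 0, 0, 0, -19.6, -0.196, -0.201, 0.02, 0, 0, 0, -19.6, -0.228, -0.234, 0.03, 0, 0, 0, -19.6, -0.26, -0.268, 0.04, 0, 0, 0, -19.6, -0.293, -0.301, 0.05, 0, 0, 0, -19.6, -0.326, -0.335, 0.05, 0, 0, 0, -19.6, -0.359, -0.368, 0.05, 0, 0, 0, -19.6, -0.391, -0.402, 0.05, 0], "grip_force": 40}}

```text
time_s: 1.3
position: [417.1, 30.8, 200.0]
tool_rot: [-0.0, -0.03, 1.0, -0.001]
contact_force: [1.0, 1.7, 0.1]
width: -0.1
```

```bash
python3 - <<'E'
from h import *
move(C(-100,0,200),.06)
s=ctrl.read_state();c=ctrl.capture("wrist");save(c,"w1");print(s["width"])
T=np.array(c["T_tool_cam"]);q=s["tool_rot"];R0=R.from_quat([q[1],q[2],q[3],q[0]]).as_matrix()
W=np.eye(4);W[:3,:3]=R0;W[:3,3]=s["position"];E=np.linalg.inv(W@T)
c["rvec"]=cv2.Rodrigues(E[:3,:3])[0];c["tvec"]=E[:3,3]
import pickle;pickle.dump(c,open("w1.pkl","wb"))
print("pad",proj(c,[C(-80+a,b,37) for a,b in((-16,-23),(-16,23),(16,23),(16,-23))]).round(0).tolist())
print("lid",proj(c,[C(a,b,60) for a,b in((-57,-78),(-57,78),(55,78))]).round(0).tolist())
E
```

```text
turn [-0.06 -0.01 -0.06] shift [-0.0002  0.0022 -0.    ] t 1.3 [417.1  30.8 200. ] [1.  1.7 0.1]
-0.1267122073863739
pad [[261.0, 204.0], [314.0, 204.0], [314.0, 240.0], [261.0, 240.0]]
lid [[193.0, 257.0], [383.0, 257.0], [374.0, 372.0]]
```

View pics/w1.png

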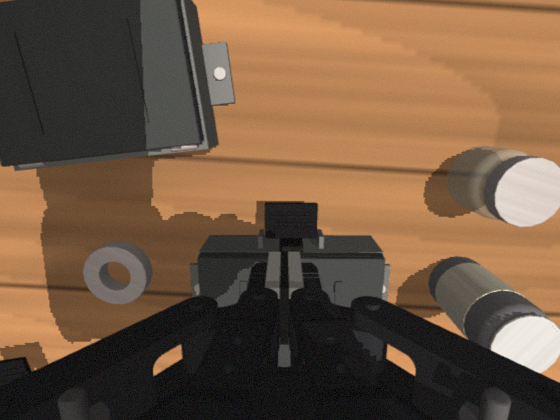

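The pad shows at x 265..318, y 202..238, within 4 px of the prediction. That is about +3 mm in y and -2 mm in x, so I take the case origin as (516,41). Going down onto the tab.

Request:
{"fn": "arm_command", "kwargs": {"plan": [0, 0, 0, -0.011, 0.005, 0.04, 0, 0, 0, 0, -0.011, 0.005, 0.08, 0, 0, 0, 0, -0.011, 0.005, 0.115, 0, 0, 0, 0, -0.011, 0.005, 0.135, 0, 0, 0, 0, -0.011, 0.005, 0.143, 0, 0, 0, 0, -0.011, 0.005, 0.146, 0, 0, 0, 0, -0.011, 0.005, 0.148, 0]}}

```text
time_s: 2.05
position: [430.1, 31.1, 52.5]
tool_rot: [0.0, -0.028, 1.0, -0.002]
contact_force: [-5.8, 0.2, 5.9]
width: 0.1
```

```bash
python3 - <<'E'
from h import *
s=ctrl.read_state();print(s["position"],s["contact_force"],s["joint_positions"])
a=ctrl.capture("scene");x=cv2.resize(a["pixels"][120:280,190:390,::-1],None,fx=3.5,fy=3.5);cv2.imwrite("pics/s1.png",x)
E
```

```text
[430.10644013  31.1248429   52.45845754] [-5.768032    0.23418833  5.88245487] [ 0.07443843 -0.18484506 -0.46781029  1.2873569  -0.00356482  0.01897622]
```

View pics/s1.png

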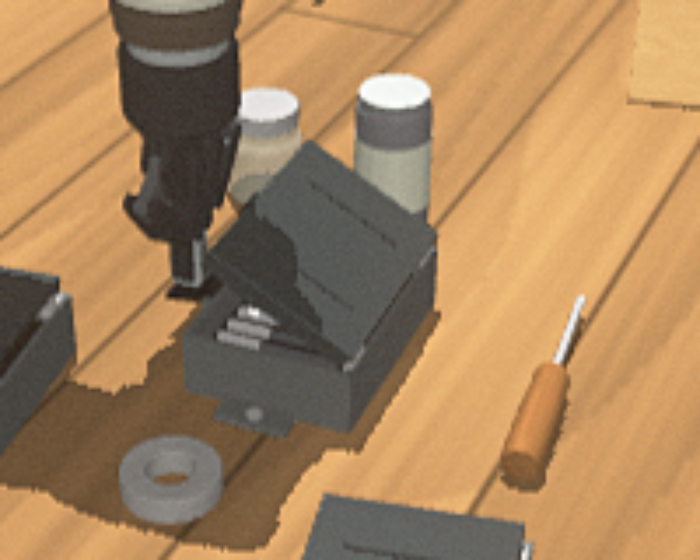

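The lid has sprung up and the tip is still on the tab at (190,290). Backing off towards the robot and rising.

Request:
{"fn": "arm_command", "kwargs": {"plan": [0, 0, 0, 0.01, 0, -0.006, 0, 0, 0, 0, 0.025, 0.002, -0.015, 0, 0, 0, 0, 0.04, 0.005, -0.035, 0, 0, 0, 0, 0.04, 0.005, -0.06, 0, 0, 0, 0, 0.04, 0.005, -0.075, 0, 0, 0, 0, 0.04, 0.005, -0.075, 0, 0, 0, 0, 0.04, 0.005, -0.075, 0, 0, 0, 0, 0.04, 0.005, -0.075, 0]}}

```text
time_s: 2.9
position: [389.6, 34.1, 126.5]
tool_rot: [-0.0, -0.028, 1.0, -0.002]
contact_force: [0.2, 0.8, -0.0]
width: -0.1
```

```bash
python3 - <<'E'
from h import *
s=ctrl.read_state();print(s["position"],s["contact_force"])
a=ctrl.capture("scene");x=cv2.resize(a["pixels"][120:280,190:390,::-1],None,fx=3.5,fy=3.5);cv2.imwrite("pics/s2.png",x)
print((proj(a,[C(55-110*np.cos(.6),y,115,(516,41)) for y in(-78,78)])-[190,120])*3.5)
E
```

```text
[389.56638012  34.10539735 126.48094193] [ 0.16714582  0.77396487 -0.0179483 ]
[[202.00373413 247.55008401]
 [302.57414515 133.86385935]]
```

View pics/s2.png

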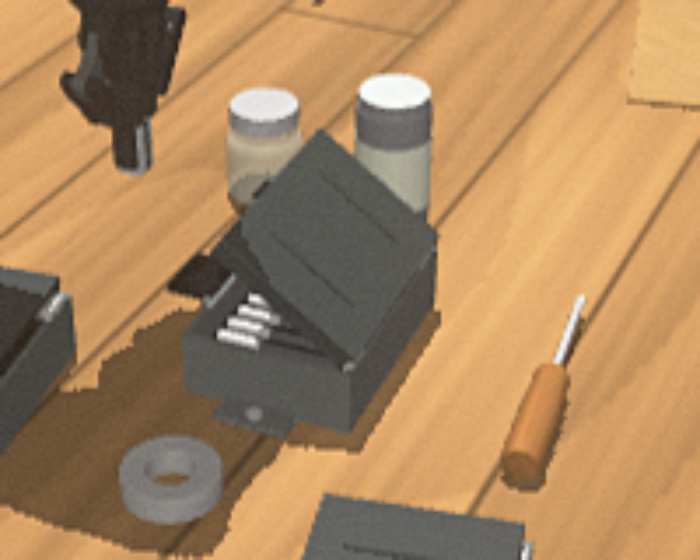

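The lid rests at about 0.6 as expected and the tab has sprung back. Now pushing the lid's front edge back, with the tip a little below the rim.

Request:
{"fn": "arm_command", "kwargs": {"plan": [0, 0, 0, -0.03, 0, 0.014, 0, 0, 0, 0, -0.055, 0, 0.014, 0, 0, 0, 0, -0.065, 0, 0.014, 0, 0, 0, 0, -0.075, 0, 0.014, 0, 0, 0, 0, -0.085, 0, 0.012, 0, 0, 0, 0, -0.095, 0, 0.008, 0, 0, 0, 0, -0.105, 0, 0.003, 0, 0, 0, 0, -0.115, 0, -0.002, 0, 0, 0, 0, -0.125, 0, -0.006, 0, 0, 0, 0, -0.135, 0, -0.01, 0]}}

```text
time_s: 3.95
position: [524.5, 41.6, 136.8]
tool_rot: [-0.0, -0.028, 1.0, -0.002]
contact_force: [-0.5, 0.8, -0.9]
width: -0.1
```

```bash
python3 - <<'E'
from h import *
s=ctrl.read_state();print(s["position"],s["contact_force"])
a=ctrl.capture("scene");x=cv2.resize(a["pixels"][90:280,190:390,::-1],None,fx=3.0,fy=3.0);cv2.imwrite("pics/s3.png",x)
E
```

```text
[524.45429824  41.6101616  136.80415586] [-0.48568148  0.80272836 -0.90135171]
```

View pics/s3.png

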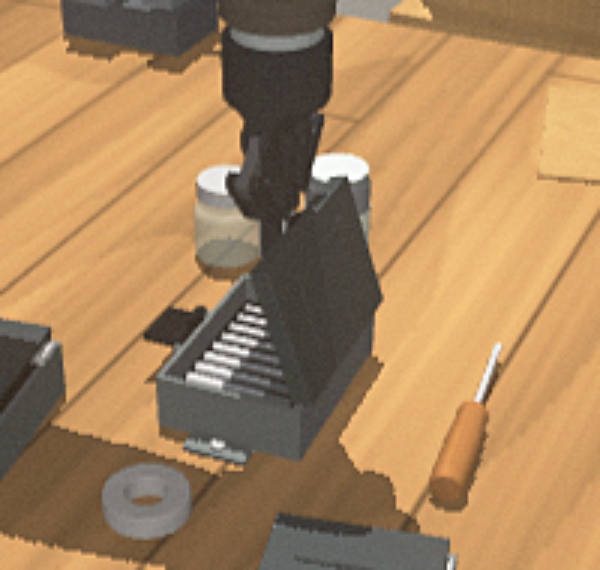

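The lid is at about 1.2 and moving cleanly ahead of the fingers. Pushing on past upright, then withdrawing.

Request:
{"fn": "arm_command", "kwargs": {"plan": [0, 0, 0, -0.01, 0, -0.003, 0, 0, 0, 0, -0.018, 0, -0.006, 0, 0, 0, 0, -0.026, 0, -0.009, 0, 0, 0, 0, -0.033, 0, -0.011, 0, 0, 0, 0, -0.039, 0, -0.012, 0, 0, 0, 0, -0.044, 0, -0.012, 0, 0, 0, 0, -0.048, 0, -0.012, 0, 0, 0, 0, -0.051, 0, -0.012, 0, 0, 0, 0, -0.051, 0, -0.012, 0, 0, 0, 0, -0.051, 0, -0.012, 0]}}

```text
time_s: 5.0
position: [576.6, 44.6, 149.2]
tool_rot: [0.0, -0.028, 1.0, -0.002]
contact_force: [-0.1, -0.2, -0.0]
width: -0.3
```

Request:
{"fn": "arm_command", "kwargs": {"plan": [0, 0, 0, 0.02, 0, 0, 0, 0, 0, 0, 0.05, 0, -0.01, 0, 0, 0, 0, 0.09, 0, -0.04, 0, 0, 0, 0, 0.13, 0, -0.08, 0, 0, 0, 0, 0.17, 0, -0.1, 0, 0, 0, 0, 0.2, 0, -0.1, 0, 0, 0, 0, 0.2, 0, -0.1, 0, 0, 0, 0, 0.2, 0, -0.1, 0, 0, 0, 0, 0.2, 0, -0.1, 0, 0, 0, 0, 0.2, 0, -0.1, 0, 0, 0, 0, 0.2, 0, -0.1, 0, 0, 0, 0, 0.2, 0, -0.1, 0]}}

```text
time_s: 6.2
position: [377.1, 33.9, 248.7]
tool_rot: [-0.0, -0.028, 1.0, -0.002]
contact_force: [-0.3, -0.3, -0.3]
width: 0.3
```

```bash
python3 - <<'E'
from h import *
s=ctrl.read_state();print(s["position"],s["contact_force"],s["time_s"])
a=ctrl.capture("scene");x=cv2.resize(a["pixels"][90:280,190:390,::-1],None,fx=3.0,fy=3.0);cv2.imwrite("pics/s4.png",x)
for t in(1.5,1.9): print(t,(proj(a,[C(55-110*np.cos(t),y,46+110*np.sin(t),(516,41)) for y in(-78,78)])-[190,90])*3)
E
```

```text
[377.11351355  33.85728143 248.71777076] [-0.29987438 -0.33724837 -0.34676608] 6.2
1.5 [[282.34542201 276.18058548]
 [360.3372317  177.13207416]]
1.9 [[342.83583954 296.46177676]
 [414.78905263 194.12428959]]
```

View pics/s4.png

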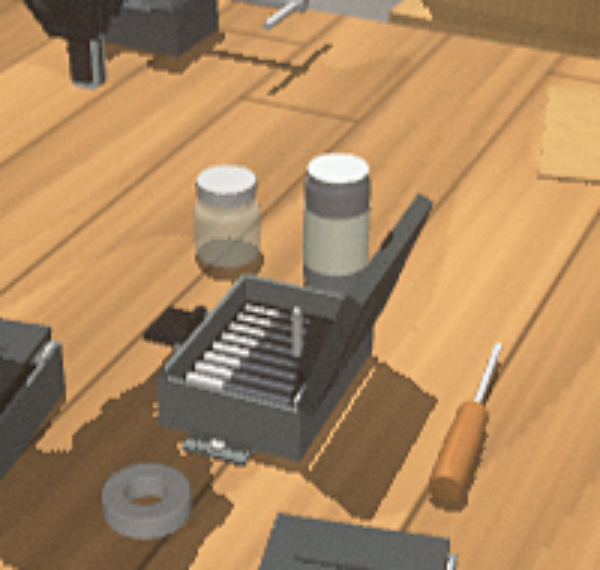

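The lid's edge runs from about (345,300) to (425,200), which matches the prediction for 1.9 (the stop). The can, jar, bearing and driver look unmoved, and the hand is clear.

```bash
python3 -c "
from h import *
print(ctrl.finish_job())"
```

```text
the job is handed in; nothing more can be done
None
```

The lid of the leftmost case stands fully open by itself, and I have handed the job in. No verdict was reported.

- **What I did:** With the fingers shut, I pressed the release tab until the lid sprang up (about 6 N down and 6 N sideways at the end of the press). I backed off, pushed the lid's front edge past upright with the outside of the fingers, and withdrew to about 250 mm height.
- **Last checks:** At 6.2 s the scene picture showed the lid's edge where it should be at its 1.9 rad stop. The can, jar, bearing and driver looked unmoved in that picture (judged by eye). The contact force was within sensor noise.
- **Where readings disagreed:** The wrist view put the tab about 3 mm from the first estimate, so I corrected the case origin. During the press the hand sat about 4 mm to the side of its target and 2 mm nearer the case. The 6 N sideways may be the rising lid touching the gripper, which I did not confirm. Both are well below the limits.

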